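Click the filter cube into the changer and slide it into the light path

TASK

Fit the filter cube into the empty seat of the filter changer, with the round window in its side facing the closed end of the changer's black housing. Lower it between the seat's guides and press it straight down until it snaps home under both spring clips; press slowly and ease off as soon as it has clicked and sits on the seat, so that the seat is not overloaded. Then push the slider by its upright tab gently all the way into the housing, let go, and leave the objective, the oil bottle and the lens canister where they stand.

Things in the scene. Friction and masses are not known exactly. Their poses are not given: they have to be found in the camera images.
- module: The filter cube: black, 38 x 38 mm, 41 mm tall, fixed on a grey metal plate 50 (x) x 56 (y) x 8 mm; 49 mm tall overall, 0.15 to 0.25 kg, upright on the table. Origin: centre of the plate's underside, z up. The plate's edges at +x and -x taper: 45 mm apart at the underside, 50 mm from 7 mm up. A tall scanner stands behind it from about x = 0.60.
- grip (a point): Centre of the cube, 34 mm above the plate's underside. The cube's plain solid sides, at x = +19 and -19 mm, are the ones to grip, fingers closing along x; the -y side is recessed. Keep the fingertips 16 to 20 mm above the plate's underside (lower, they meet the seat's clips) and grip firmly enough to push down with 20 N.
- window (a point): Centre of the cube's round side window, 19 mm from the module's origin along its -y, 27 mm above the plate's underside.
- changer: The filter changer, fixed on the table: black base plate 104 (x) x 200 (y) x 8 mm, carrying a black housing at its -y part and a slider with the seat, which sticks out of the housing towards +y. Origin: centre of the base's underside. A tall microscope stands behind its right (-y) end; its eyepieces overhang the table beyond y = -0.33.
- mouth (a point): Centre of the housing's open end, 46 mm above the table, 12 mm to the -y side of the changer's origin; axes as the changer's. The housing, 100 mm wide (x), goes 82 mm from here towards -y, where it is closed (metal ring of the lamp port); its top is 91 mm above the table.
- seat (a point): Point on the slider, on the seat's vertical centre line, 22 mm above the table; axes parallel to the changer's. The real seat floor (rules: seat_floor, whose solid's centre is 3.5 mm under the surface) is clamped 0 to 11 mm ABOVE this point, differently each time and not measured: find it by feel. The cube belongs flat on the floor, centred, axes parallel to these.
- guide_corner (a point): Inner corner of the seat's guides at +x +y, 26 and 29 mm from the seat's centre line, at the seat point's height. The thin metal guides stand 19 mm above the floor, then flare outwards up to 23 mm; they leave the plate 1 mm of play on each side.
- clip_foot (a point): Below the nose of the front (-x) clip, 22.6 mm from the centre line; a second clip stands opposite. Sprung, 20 mm wide, 14 mm high above the floor. The plate meets them 9 mm above the floor; the push climbs to a peak of 10 to 18 N about 2 mm above it, then falls by over 6 N in some 1 mm as they snap over the plate; then the hard floor is felt. Fast pressing slams it down: use small steps.
- push_face (a point): Centre of the outer (+y) face of the slider's upright push tab, 42 mm above the table; axes as for seat, so the slider is pushed in along -y. Tab: grey metal, 34 mm wide (x), 8 mm thick, 9 to 56 mm above the table, this face 44 mm from the seat's centre line. With the slider in, this face is 11 mm outside the housing's mouth.
- slider (a joint): Travel of the slider: 0 = pulled fully out, 0.085 m = fully in, at a hard stop. It starts between 0 and 0.012, stays where it is left and takes about 3 N to move.
- oil_bottle: Amber dropper bottle, 30 mm wide, 86 mm tall, a bystander. Origin: centre of its underside.
- canister: Clear canister with black screw lid, 51 mm wide, 71 mm tall, a bystander. Origin: centre of its underside.
- objective: White and black microscope objective, 34 mm wide, 60 mm tall, standing on its cap behind the cube, a bystander. Origin: centre of its underside.

How it is judged:
By the outcome, as a careful person would: the job done as asked, in the order asked, and still so for the second after the job is handed in, with the robot touching nothing.
It also fails if it takes over 64 s, if anything falls off the work surface, if the arm or the gripper's body presses on something with over 40 N, if the wrist force passes 120 N, or if a joint passes its speed limit or range.

ROBOT

A 6-joint arm with a two-finger parallel gripper is mounted at the origin on a cart in front of the work surface, level with it; the furniture and walls round the work are solid. World frame = base frame: x ahead of the robot, y to its left, z up, the work surface at z = 0. Lengths are in m, angles in degrees, forces in N, time in s.
With the tool pointing down it reaches from about 0.3 to 0.75 m from the base axis. Payload 8.5 kg.
Tool frame: the origin (TCP) lies on the centre line of the jaws, within the pads' length; the fingertips stand 25 mm ahead of it and the grasp point (between the pads) lies 6 mm ahead of it; z points along the fingers, y is the line along which they close (so a half turn about z gives the same grasp; the last joint's range is limited). The gripper opens to 85 mm and grips with 20 to 120 N. Pads are 22 mm wide; open, the fingers measure 114 mm over their backs; the gripper's body (76 mm by 85 mm) begins 54 mm behind the grasp point. The pads swing forward as they close: fully open they stand 13 mm farther back than shut.
Start: joints at [50.919, 21.807, 74.336, -0, 83.858, -12.336], TCP at [0.248, 0.491, 0.256] pointing down, gripper open.
Joint ranges: [-178.18, 178.18], [-50.72, 133.34], [12.68, 142.11], [-81.47, 261.47], [9.98, 163.14], [-165.26, 165.26]. Speed limits (degrees/s): [136.94, 136.94, 180, 180, 180, 180].

INTERFACE

Orientations are given as [roll, pitch, yaw] about the fixed x, y, z axes, in that order (R = Rz(yaw) Ry(pitch) Rx(roll)).
In Python, from bench import * gives the robot as it stands. The module is installed in compiled form; this text tells all that it offers.
- The arm moves only by the shell command python3 -m jog 'ROWS'. ROWS is JSON, a list that holds one entry, the list of rows, each a list of 7 numbers: the shift along the tool's x, y, z in units of 30 mm (1.0 is 30 mm), then the turn, a rotation vector about the tool's x, y, z in units of 6 degrees (1.0 is 6 degrees), then the opening in per cent of the stroke, from 0 (shut) to 100 (fully open). A call has 1 to 8 rows; each row is the pose to reach, as a shift and turn from the pose commanded when the call began, along the tool's axes at that moment; what a row does not reach only later rows make up. A row lasts 1/12 s, in which the tool goes at most 41.7 mm and 7.16 degrees, less where a joint would pass 70% of its speed; a pose out of reach is approached as far as the arm can. A call with a gripper value outside its range is refused whole. The fingers move at their own pace and stop on an object; the grip force is fixed at half the most. Time passes only in rows, so rows that repeat a pose let the fingers close. It gives the time, the measured TCP pose, the force, the opening and the grip force at its end, in the units of the state.
- get_state(): the state, without advancing time (a new reading comes with each control period).
- get_image(name): name is "side" or "top" or "wrist"; returns a dict with "image" (384x512x3 uint8, red, green, blue), "mtx" (3x3 intrinsics, pixels), "R" (3x3) and "t" (3): a world point X has camera coordinates R X + t; the wrist camera has in their place "tool_from_camera" (4x4, takes a point from camera to tool coordinates, whose origin is the TCP and whose axes are the flange's). Camera axes: x right, y down, z forward; pixel columns grow to the right and rows downward; lengths in m; the calibration is good to about 2 mm. A picture is of the moment at which its call begins: read the wrist's pose just before it. There is no depth.
- hand_in(): hands the job in; it is judged then, once.
Trained networks look in a picture, given as the dict that the camera call returned (one of the last four; its "shot" number tells which), for a name from the list of things; names that differ only in an ending like _2 or _b are one class to them, and where a whole thing is asked for, a point or a joint stands for the part that bears it (a point fixed in the world has none). Each returns a list of dicts, best first, with "confidence" (0 to 1); they miss things now and then, are a little off and sometimes report something else, mostly with a low value. They report only what shows in the picture. A call takes as long as a camera call.
- look_for(picture, query): "extent" ([left, top, width, height] in pixels, round what is visible of it).
- cut_out(picture, query): "pixels" (384x512 bool, what is visible of it) and "extent" ([left, top, width, height] in pixels, round what is visible of it).
The state is a dict: "t": time; "joints": joint angles; "qvel": joint speeds; "joint_efforts": joint torques, N m; "tool_pos": TCP position; "ee_rot": TCP orientation; "ft_force": force on the tool from outside, world axes, zero at the start; "wrist_torque": the same for the moment, N m; "opening": opening from 0.0 (shut) to 1.0 (fully open); "finger_force": force on a finger pad.
Only numpy, scipy, OpenCV 4.12 (cv2) and the standard library are available. Lean on these libraries where they do the work, as an engineer would, in place of code of your own. Each camera call takes 0.05 s, during which the arm holds its last target. There are 200 camera calls.

## Working session

There is one attempt and no reset: what is moved stays moved. The work goes in short steps, Python scripts to look and compute and a shell command to move; the robot and the scene stay as the last step left them, time stands still between calls to the robot, and variables do not carry over. Pictures are saved under pics/ and viewed, at most 13 in all, crops included, and the job is handed in when it is done.

```bash
mkdir -p pics; cat > h.py <<'E'
from bench import *
import numpy as np, cv2
from scipy.spatial.transform import Rotation as Ro
def ray(p,uv):
    d=np.linalg.inv(p["mtx"])@np.array([uv[0],uv[1],1.0]); R=np.array(p["R"]);t=np.array(p["t"])
    return -R.T@t, R.T@d
def at_z(p,uv,z):
    o,d=ray(p,uv); return o+d*(z-o[2])/d[2]
def proj(p,X):
    c=np.array(p["R"])@np.array(X)+np.array(p["t"]); q=p["mtx"]@c; return q[:2]/q[2]
def wristfix(p,s):
    T=np.eye(4);T[:3,:3]=Ro.from_euler('xyz',s["ee_rot"],degrees=True).as_matrix();T[:3,3]=s["tool_pos"]
    M=np.linalg.inv(T@np.array(p["tool_from_camera"]));p=dict(p);p["R"]=M[:3,:3];p["t"]=M[:3,3];return p
def save(p,n): cv2.imwrite("pics/"+n,p["image"][:,:,::-1])
E
python3 - <<'E'
from h import *
s=get_state();print(s)
for c in("top","side"):
    p=get_image(c);save(p,c+"0.png");print(c,np.round(p["mtx"],1).tolist(),np.round(-np.array(p["R"]).T@p["t"],3))
    for q in("module","changer","slider","window","seat","push_face","oil_bottle","canister","objective"):
        print(q,[(np.round(r["extent"]).tolist(),round(r["confidence"],2)) for r in look_for(p,q)[:2]])
a=cv2.imread("pics/top0.png");b=cv2.imread("pics/side0.png")
cv2.imwrite("pics/a.png",cv2.resize(a,(800,600)));cv2.imwrite("pics/b.png",cv2.resize(b,(800,600)))
E
```

```text
{'t': 0.0, 'joints': array([ 5.09168026e+01,  2.18434777e+01,  7.43852351e+01, -6.53289091e-04,
        8.38595474e+01, -1.23369666e+01]), 'qvel': array([ 0.02026811,  0.00395347, -0.05728505, -0.07683115, -0.04046364,
       -0.00787684]), 'joint_efforts': array([-6.08803930e-04, -4.48460591e+01, -2.31276262e+01, -3.14521913e-04,
        4.94460168e-03,  2.45828949e-05]), 'tool_pos': array([0.24736809, 0.49093998, 0.25568561]), 'ee_rot': array([-1.79913639e+02, -1.82232913e-02,  1.53253826e+02]), 'ft_force': array([-0.2199595 ,  0.25868392,  0.10772841]), 'wrist_torque': array([ 0.03815679, -0.05440823,  0.05931372]), 'finger_force': 0.0, 'opening': 0.9994080001522887}
top [[476.8, 0.0, 257.3], [0.0, 476.8, 190.3], [0.0, 0.0, 1.0]] [0.376 0.117 1.175]
module [([155.0, 215.0, 24.0, 26.0], 0.98)]
changer [([319.0, 182.0, 94.0, 51.0], 0.91)]
slider [([332.0, 195.0, 37.0, 34.0], 0.61), ([154.0, 217.0, 26.0, 26.0], 0.22)]
window [([152.0, 216.0, 29.0, 24.0], 0.98), ([171.0, 169.0, 15.0, 10.0], 0.41)]
seat [([332.0, 198.0, 34.0, 29.0], 0.87)]
push_face [([332.0, 196.0, 39.0, 32.0], 0.68)]
oil_bottle [([214.0, 162.0, 12.0, 14.0], 0.5)]
canister []
objective [([171.0, 170.0, 14.0, 11.0], 0.46)]
side [[466.7, 0.0, 252.4], [0.0, 466.7, 193.4], [0.0, 0.0, 1.0]] [0.437 1.29  0.572]
module [([275.0, 235.0, 23.0, 31.0], 0.75)]
changer [([262.0, 140.0, 35.0, 52.0], 0.75)]
slider []
window [([274.0, 234.0, 26.0, 27.0], 0.72)]
seat [([272.0, 166.0, 18.0, 20.0], 0.82)]
push_face [([270.0, 165.0, 20.0, 21.0], 0.85), ([268.0, 146.0, 26.0, 43.0], 0.63)]
oil_bottle []
canister [([232.0, 175.0, 15.0, 27.0], 0.66)]
objective [([225.0, 221.0, 18.0, 30.0], 0.84), ([270.0, 165.0, 22.0, 18.0], 0.5)]
```

View pics/a.png

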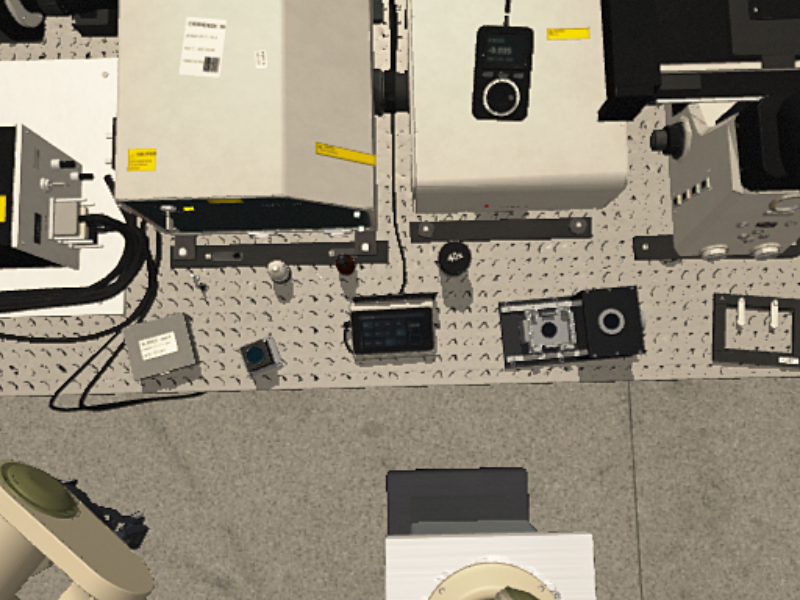

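View pics/b.png

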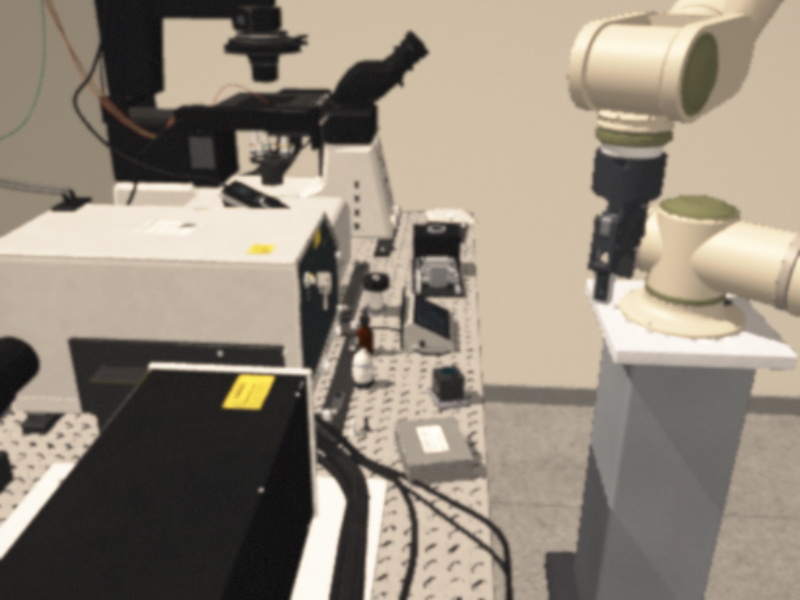

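The top view shows the cube near (167,228) and the changer near (365,210), with the housing on the right (-y). Bystanders are at (178,174), (221,169) and (291,166), in original pixels. Next I'll get positions and yaws.

```bash
python3 - <<'E'
from h import *
p=get_image("top");print(np.round(p["R"],3).tolist())
for q,z in(("module",.049),("changer",.05),("seat",.03),("slider",.03)):
    for r in cut_out(p,q)[:1]:
        m=r["pixels"].astype(np.uint8);c=cv2.minAreaRect(np.argwhere(m)[:,::-1].astype(np.float32))
        bp=cv2.boxPoints(c);w=np.array([at_z(p,b,z)[:2] for b in bp]);print(q,r["confidence"],np.round(w,3).tolist(),w.mean(0).round(3),[round(float(np.degrees(np.arctan2(*(w[i+1]-w[i])[::-1]))),1) for i in range(2)])
for uv in((166,227),(178,174),(221,169),(291,166)): print(at_z(p,uv,.04).round(3))
E
```

```text
[[-0.024, -1.0, -0.008], [-0.992, 0.025, -0.121], [0.121, 0.006, -0.993]]
module 0.62 [[0.443, 0.374], [0.462, 0.323], [0.416, 0.305], [0.397, 0.356]] [0.43 0.34] [-69.4, -158.5]
changer 0.83 [[0.509, -0.022], [0.524, -0.241], [0.417, -0.244], [0.402, -0.027]] [ 0.463 -0.133] [-86.1, -178.3]
seat 0.56 [[0.491, -0.054], [0.495, -0.14], [0.427, -0.141], [0.423, -0.056]] [ 0.459 -0.098] [-87.3, -178.9]
slider 0.7 [[0.489, -0.053], [0.496, -0.138], [0.429, -0.142], [0.422, -0.058]] [ 0.459 -0.098] [-85.1, -176.6]
[0.431 0.342 0.04 ]
[0.558 0.313 0.04 ]
[0.568 0.209 0.04 ]
[0.571 0.04  0.04 ]
```

```bash
cat >> h.py <<'E'
def plan(x,y,z,yaw):
    s=get_state();R=Ro.from_euler('xyz',s["ee_rot"],degrees=True)
    D=R.inv().apply(np.array([x,y,z])-s["tool_pos"])/.03
    T=Ro.from_euler('xyz',[180,0,yaw],degrees=True);w=np.degrees((R.inv()*T).as_rotvec())/6
    print("shift",D.round(3),"turn",w.round(3),"at",np.round(s["tool_pos"],4),np.round(s["ee_rot"],2))
E
python3 - <<'E'
from h import *
p=get_image("wrist");print(np.round(p["tool_from_camera"],3).tolist(),np.round(p["mtx"],0).tolist())
plan(.40,.36,.25,153)
plan(.40,.36,.25,110)
E
```

```text
[[0.0, -0.947, -0.322, 0.083], [1.0, 0.0, 0.0, -0.0], [-0.0, -0.322, 0.947, -0.118], [0.0, 0.0, 0.0, 1.0]] [[300.0, 0.0, 260.0], [0.0, 300.0, 191.0], [0.0, 0.0, 1.0]]
shift [-6.506 -1.616  0.211] turn [-0.     0.     0.042] at [0.2475 0.4911 0.2563] [-180.      0.    153.25]
shift [-6.506 -1.616  0.211] turn [-0.     0.     7.209] at [0.2475 0.4911 0.2563] [-180.      0.    153.25]
```

```bash
python3 -m jog '[[[-6.5,-1.6,0.2,0,0,7.2,100],[-6.5,-1.6,0.2,0,0,7.2,100],[-6.5,-1.6,0.2,0,0,7.2,100],[-6.5,-1.6,0.2,0,0,7.2,100],[-6.5,-1.6,0.2,0,0,7.2,100],[-6.5,-1.6,0.2,0,0,7.2,100],[-6.5,-1.6,0.2,0,0,7.2,100],[-6.5,-1.6,0.2,0,0,7.2,100]]]'
cat >> h.py <<'E'
def wrist():
    s=get_state();return wristfix(get_image("wrist"),s)
E
python3 - <<'E'
from h import *
p=wrist();
for q,z in(("module",.049),("window",.027),("objective",.03),("oil_bottle",.04)):
    for r in cut_out(p,q)[:1]:
        m=r["pixels"].astype(np.uint8);c=cv2.minAreaRect(np.argwhere(m)[:,::-1].astype(np.float32));print(q,r["confidence"],r["extent"],cv2.boxPoints(c).round(0).tolist(),at_z(p,c[0],z).round(3))
save(p,"w1.png");cv2.imwrite("pics/w1b.png",cv2.resize(cv2.imread("pics/w1.png"),(800,600)))
E
```

```text
t: 1.97
tool_pos: [0.3999, 0.3605, 0.2503]
ee_rot: [-180.0, -0.0, 110.2]
ft_force: [0.2, -0.5, -0.1]
opening: 1.003
finger_force: 0.0
module 0.93 [265.4, 153.1, 39.1, 52.8] [[263.0, 156.0], [303.0, 156.0], [303.0, 204.0], [263.0, 204.0]] [0.428 0.357 0.049]
window 0.95 [260.9, 155.3, 43.5, 48.2] [[263.0, 156.0], [303.0, 156.0], [303.0, 204.0], [263.0, 204.0]] [0.432 0.352 0.027]
objective 0.62 [355.2, 220.2, 33.0, 37.8] [[346.0, 231.0], [366.0, 214.0], [393.0, 246.0], [373.0, 263.0]] [0.562 0.319 0.03 ]
oil_bottle 0.65 [327.8, 284.0, 31.8, 58.3] [[323.0, 290.0], [343.0, 282.0], [364.0, 335.0], [345.0, 343.0]] [0.575 0.211 0.04 ]
```

View pics/w1b.png

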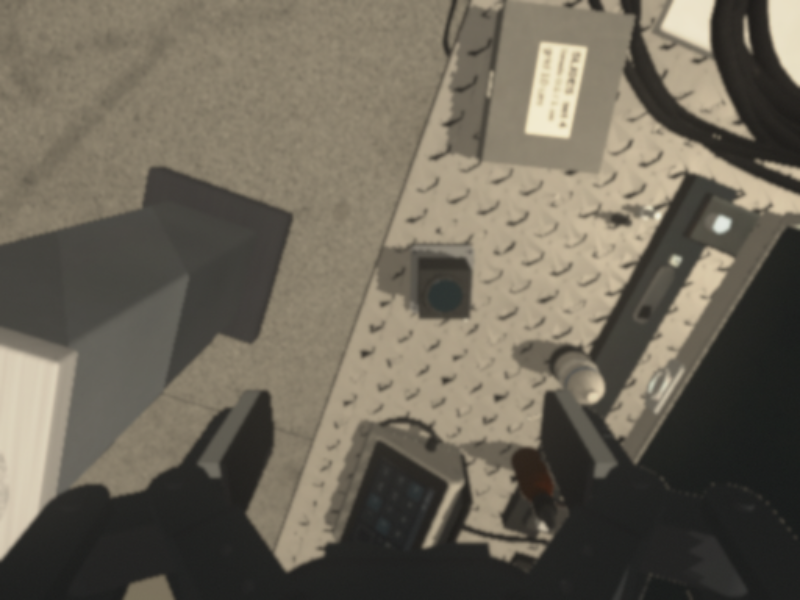

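```bash
python3 - <<'E'
import cv2,numpy as np
a=cv2.imread("pics/w1.png")[140:220,240:325];b=cv2.imread("pics/side0.png")[225:275,260:313];c=cv2.imread("pics/top0.png")[205:250,145:193]
cv2.imwrite("pics/c.png",np.hstack([cv2.resize(i,(266,400),interpolation=3) if 0 else cv2.resize(i,(266,250),interpolation=3) for i in(a,b,c)]))
E
```

```text
(no output)
```

View pics/c.png

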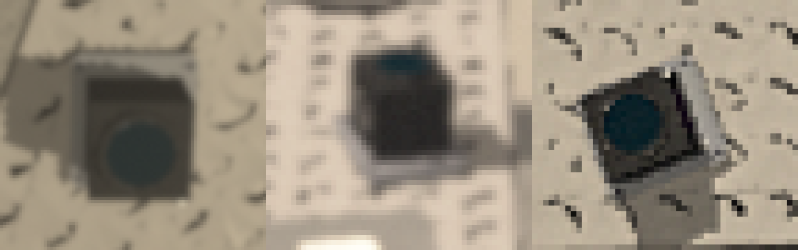

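The cube's +y-side face shows no round window and the right-hand (-y) side looks recessed, so yaw should be about 20°. I'll confirm from the other side with a tilted view.

```bash
python3 -m jog '[[[-6.9,0.65,2.2,0,4,0,100],[-6.9,0.65,2.2,0,4,0,100],[-6.9,0.65,2.2,0,4,0,100],[-6.9,0.65,2.2,0,4,0,100],[-6.9,0.65,2.2,0,4,0,100],[-6.9,0.65,2.2,0,4,0,100],[-6.9,0.65,2.2,0,4,0,100]]]'
python3 - <<'E'
from h import *
p=wrist()
for q,z in(("module",.049),("window",.027)):
    for r in cut_out(p,q)[:1]: print(q,r["confidence"],r["extent"])
save(p,"w2.png");c=proj(p,[.43,.34,.025]).astype(int);print(c)
y,x=max(c[1]-60,0),max(c[0]-80,0);cv2.imwrite("pics/w2b.png",cv2.resize(p["image"][y:y+120,x:x+160,::-1],(800,600),interpolation=3));print(x,y)
E
```

```text
t: 2.8
tool_pos: [0.4903, 0.1708, 0.1833]
ee_rot: [-179.9, -24.0, 109.9]
ft_force: [-1.2, -0.3, -0.5]
opening: 0.998
finger_force: 0.0
module 0.85 [246.8, 36.0, 43.8, 65.3]
window 0.77 [247.4, 35.6, 45.9, 64.3]
[261  72]
181 12
```

View pics/w2b.png

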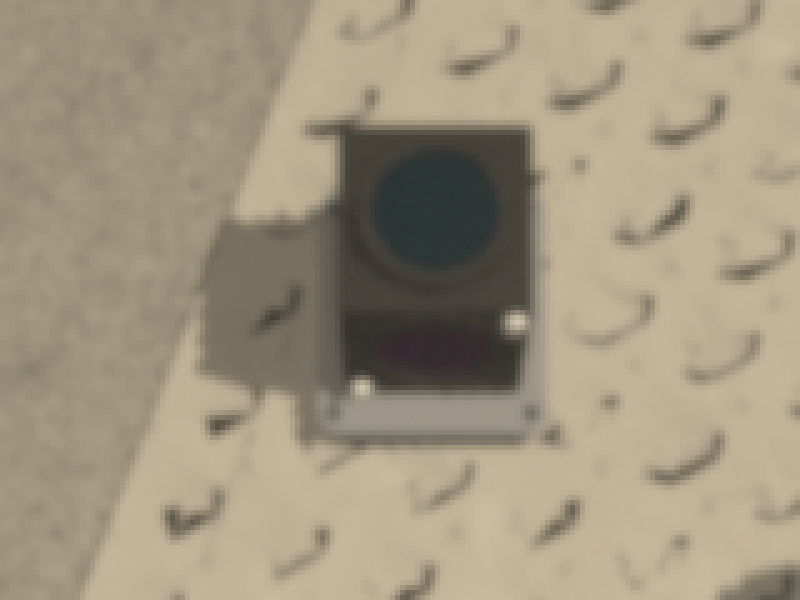

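The purple round window is on the near side, crop (435,348), facing -y. So module yaw is about 20°. Now to compute its pose from the corners.

```bash
python3 - <<'E'
from h import *
p=wrist()
f=lambda u,v,z:at_z(p,(181+u/5-.4,12+v/5-.4),z)[:2]
bl,br=f(342,128,.049),f(531,128,.049);pl,pr=f(318,432,.008),f(543,432,.008)
fl,fr=f(342,308,.049),f(526,308,.049)
for n,a,b in(("back",bl,br),("plate",pl,pr),("front",fl,fr)):
    d=b-a;print(n,a.round(4),b.round(4),"len",np.linalg.norm(d).round(4),"yaw",np.degrees(np.arctan2(d[1],d[0])).round(1))
y=np.radians(20);Y=np.array([-np.sin(y),np.cos(y)])
print("ctr from back",(bl+br)/2-.019*Y,"from plate",(pl+pr)/2+.028*Y,"front",(fl+fr)/2+.019*Y)
plan(.43,.34,.12,110)
E
```

```text
back [0.4083 0.3615] [0.4429 0.3742] len 0.0368 yaw 20.2
plate [0.4174 0.3176] [0.4637 0.3347] len 0.0494 yaw 20.2
front [0.421  0.3272] [0.4543 0.3395] len 0.0354 yaw 20.2
ctr from back [0.43209013 0.34999895] from plate [0.43097777 0.35247423] front [0.43116807 0.35122425]
shift [4.471 0.071 4.361] turn [ 2.000e-03 -3.998e+00  3.600e-02] at [0.4887 0.1743 0.185 ] [179.94 -23.99 110.23]
```

```bash
python3 - <<'E'
from h import *
plan(.432,.349,.15,110.2)
E
```

```text
shift [5.113 0.238 3.552] turn [ 9.000e-03 -3.998e+00  3.000e-03] at [0.4887 0.1743 0.185 ] [179.94 -23.99 110.23]
```

```bash
python3 -m jog '[[[5.1,0.24,3.55,0,-4,0,100],[5.1,0.24,3.55,0,-4,0,100],[5.1,0.24,3.55,0,-4,0,100],[5.1,0.24,3.55,0,-4,0,100],[5.1,0.24,3.55,0,-4,0,100],[5.1,0.24,3.55,0,-4,0,100],[5.1,0.24,3.55,0,-4,0,100],[5.1,0.24,3.55,0,-4,0,100]]]'
python3 - <<'E'
from h import *
p=wrist();p=wrist();s=get_state();print(s["tool_pos"],s["ee_rot"])
for q in("module",):
    for r in cut_out(p,q)[:1]: print(q,r["confidence"],r["extent"])
save(p,"w3.png");c=proj(p,[.432,.349,.025]).astype(int)
x,y=c[0]-80,c[1]-60;cv2.imwrite("pics/w3b.png",cv2.resize(p["image"][y:y+120,x:x+160,::-1],(800,600),interpolation=3));print(x,y)
g=[proj(p,[.432,.349,0]+Ro.from_euler('z',20.2,degrees=True).apply(v)) for v in([-.019,.019,.049],[.019,.019,.049],[.019,-.019,.049],[-.019,-.019,.049],[-.025,.028,.008],[.025,.028,.008])]
print(((np.array(g)-[x,y]+.4)*5).round(0).tolist())
E
```

```text
t: 3.67
tool_pos: [0.4329, 0.3475, 0.1498]
ee_rot: [180.0, -0.0, 110.1]
ft_force: [-0.2, -0.8, 0.3]
opening: 0.999
finger_force: 0.0
[0.43365878 0.34655193 0.14978781] [ 1.79954755e+02 -3.80062381e-03  1.10000984e+02]
module 0.89 [236.8, 151.2, 51.7, 72.6]
179 128
[[278.0, 235.0], [529.0, 234.0], [524.0, 464.0], [285.0, 465.0], [261.0, 122.0], [547.0, 121.0]]
```

View pics/w3b.png

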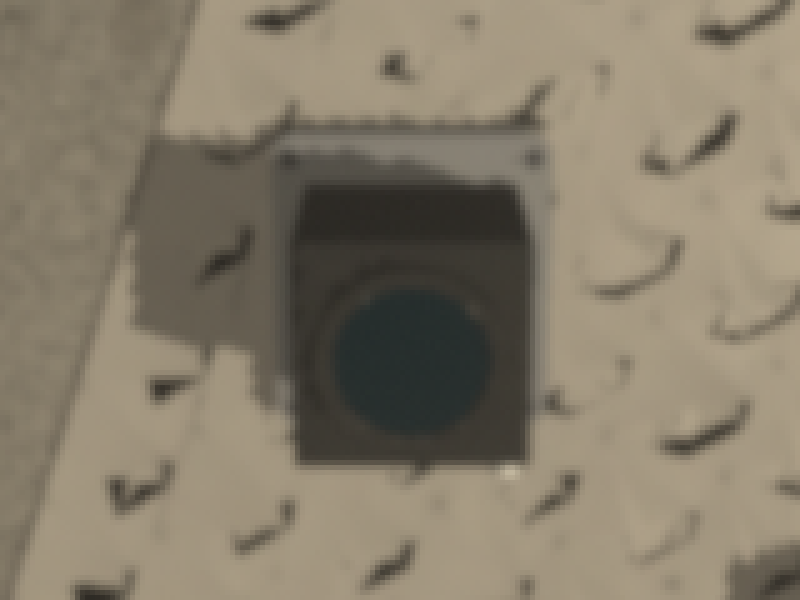

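```bash
python3 - <<'E'
from h import *
plan(.433,.348,.041,110)
E
python3 -m jog '[[[0,0,0,0,0,0,100],[0,0,0.5,0,0,0,100]]]'
python3 - <<'E'
from h import *
plan(.433,.348,.041,110)
E
```

```text
shift [ 0.059 -0.009  3.624] turn [ 0.006 -0.001 -0.005] at [0.4338 0.3464 0.1497] [ 1.7996e+02 -1.0000e-02  1.0997e+02]
t: 3.98
tool_pos: [0.4349, 0.3471, 0.1366]
ee_rot: [179.7, -0.0, 110.0]
ft_force: [0.6, 0.7, 1.5]
opening: 0.997
finger_force: 0.0
shift [ 0.048 -0.066  3.185] turn [ 0.051 -0.006 -0.004] at [0.4349 0.3471 0.1366] [ 1.7970e+02 -4.0000e-02  1.0998e+02]
```

```bash
python3 -m jog '[[[0.05,0,1.2,0,0,0,100],[0.05,0,2.2,0,0,0,100],[0.05,0,2.9,0,0,0,100],[0.05,0,3.15,0,0,0,100],[0.05,0,3.15,0,0,0,100],[0.05,0,3.15,0,0,0,100]]]'
python3 - <<'E'
from h import *
plan(.433,.348,.041,110)
E
```

```text
t: 4.48
tool_pos: [0.4335, 0.3485, 0.0406]
ee_rot: [179.9, -0.0, 110.0]
ft_force: [0.7, 0.3, 0.3]
opening: 1.004
finger_force: 0.0
shift [-0.011 -0.022 -0.013] turn [ 0.01  -0.001  0.003] at [0.4335 0.3485 0.0406] [ 1.7994e+02 -1.0000e-02  1.1002e+02]
```

```bash
python3 -m jog '[[[0,0,0,0,0,0,0],[0,0,0,0,0,0,0],[0,0,0,0,0,0,0],[0,0,0,0,0,0,0],[0,0,0,0,0,0,0],[0,0,0,0,0,0,0],[0,0,0,0,0,0,0],[0,0,0,0,0,0,0]]]'

```

```text
t: 5.15
tool_pos: [0.4332, 0.3488, 0.0407]
ee_rot: [179.9, -0.0, 110.1]
ft_force: [-0.7, 0.2, 6.7]
opening: 0.435
finger_force: 61.1
```

```bash
python3 -m jog '[[[0,0,-0.5,0,0,0,0],[0,0,-1.5,0,0,0,0],[0,0,-2.8,0,0,0,0],[-1,-0.3,-4.1,0,0,0.5,0],[-2.2,-0.7,-5.2,0,0,1,0],[-3.5,-1.1,-5.6,0,0,1.5,0],[-4.8,-1.5,-5.6,0,0,2,0],[-6.1,-1.9,-5.6,0,0,2.67,0]]]'
python3 - <<'E'
from h import *
print(get_state()["opening"]);plan(.455,-.15,.21,94)
E
```

```text
t: 5.82
tool_pos: [0.4412, 0.1695, 0.2088]
ee_rot: [179.8, -0.0, 94.0]
ft_force: [1.8, -0.2, -2.1]
opening: 0.436
finger_force: 60.8
0.43569771550632014
shift [-10.657  -0.276  -0.042] turn [ 0.027 -0.001 -0.006] at [0.4412 0.1695 0.2088] [ 1.7984e+02 -1.0000e-02  9.3960e+01]
```

```bash
python3 -m jog '[[[-1.3,0,0,0,0,0,0],[-2.6,0,0,0,0,0,0],[-3.9,0,0,0,0,0,0],[-5.2,-0.1,0,0,0,0,0],[-6.5,-0.2,0,0,0,0,0],[-7.8,-0.2,0,0,0,0,0],[-9,-0.2,0,0,0,0,0],[-10,-0.2,0,0,0,0,0]]]'
python3 -m jog '[[[-0.2,0,0,0,0,0,0],[-0.2,0,0,0,0,0,0],[-0.2,0,0,0,0,0,0]]]'
python3 - <<'E'
from h import *
p=wrist();s=get_state();print(s["tool_pos"],s["ee_rot"],s["ft_force"])
for q in("seat","push_face","slider","changer","module","guide_corner","clip_foot","mouth"):
    for r in look_for(p,q)[:2]: print(q,round(r["confidence"],2),np.round(r["extent"]))
save(p,"w4.png");cv2.imwrite("pics/w4b.png",cv2.resize(p["image"][:,:,::-1],(800,600),interpolation=3))
E
```

```text
t: 6.48
tool_pos: [0.456, -0.1313, 0.2073]
ee_rot: [-180.0, 0.0, 94.0]
ft_force: [1.3, -0.2, -2.2]
opening: 0.436
finger_force: 60.8
t: 6.73
tool_pos: [0.4565, -0.1343, 0.2071]
ee_rot: [-180.0, -0.1, 94.0]
ft_force: [-0.2, -0.1, -1.2]
opening: 0.435
finger_force: 60.8
[ 0.45656243 -0.13371266  0.20719451] [-1.79966871e+02 -4.50711381e-02  9.40733127e+01] [-1.10684721  0.13315443 -1.73360344]
seat 0.93 [234.  97.  71.  85.]
seat 0.49 [217. 193.  88. 132.]
push_face 0.84 [234.  95.  66.  89.]
slider 0.76 [232.  92.  72.  87.]
changer 0.76 [209.  67. 120. 183.]
module 0.76 [220. 195.  87. 129.]
guide_corner 0.97 [234.  97.  73.  87.]
clip_foot 0.7 [236.  96.  67.  86.]
mouth 0.7 [207.  65. 124. 184.]
```

View pics/w4b.png

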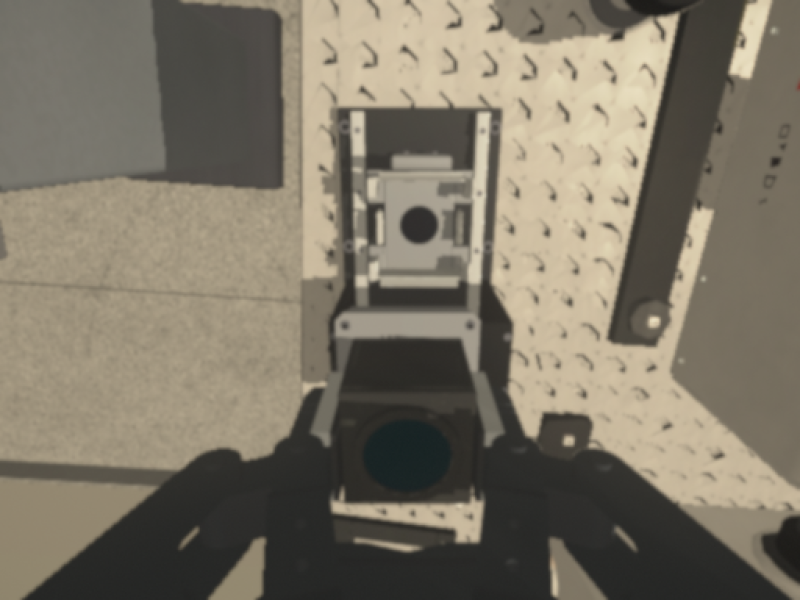

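The seat shows well: hole at (419,225) in the 800x600 view, tab at (422,161), base corners at (337,108) and (501,108). The cube is held square. I'll zoom in for precise edges.

```bash
python3 - <<'E'
import cv2
a=cv2.imread("pics/w4.png")[60:200,205:335];cv2.imwrite("pics/w4c.png",cv2.resize(a,(557,600),interpolation=cv2.INTER_CUBIC));print(557/130,600/140)
E
```

```text
4.2846153846153845 4.285714285714286
```

View pics/w4c.png

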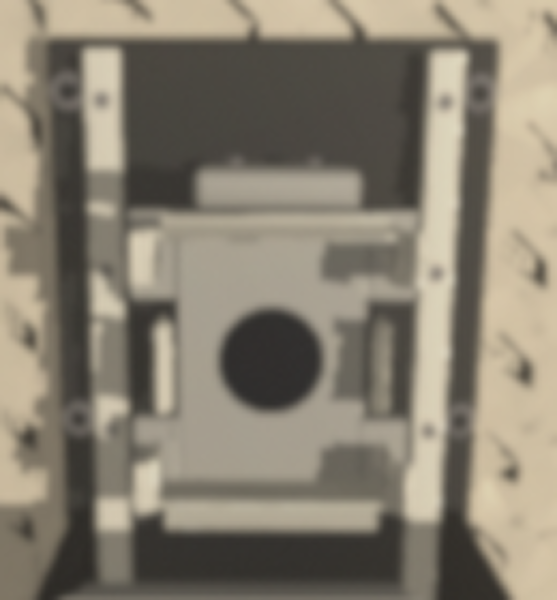

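```bash
cat > m.py <<'E'
from h import *
s=get_state();p=wrist();f=lambda u,v,z:at_z(p,(205+u/4.285-.4,60+v/4.285-.4),z)[:2]
a,b=f(48,40,.008),f(496,40,.008);d=b-a;print("base",a,b,np.linalg.norm(d),np.degrees(np.arctan2(d[1],d[0])))
for z in(.022,.028,.033): print("hole",z,f(271,360,z))
l,r=f(195,168,.056),f(362,168,.056);d=r-l;print("tab",l,r,np.linalg.norm(d),np.degrees(np.arctan2(d[1],d[0])))
l,r=f(130,213,.05),f(418,213,.05);print("guide+y",l,r)
l,r=f(163,515,.05),f(380,515,.05);print("guide-y",l,r)
l,r=f(163,367,.042),f(382,366,.042);print("clips",(l+r)/2, r-l)
l,r=f(88,48,.02),f(432,48,.02);l2,r2=f(98,575,.02),f(404,575,.02);print("rail dirs",np.degrees(np.arctan2(*(l-l2)[::-1])),np.degrees(np.arctan2(*(r-r2)[::-1])))
print(s["tool_pos"],s["ee_rot"])
q=[proj(p,s["tool_pos"]+np.array(v)) for v in ([0,0,-.04],)];print(q)
E
python3 m.py
```

```text
base [ 0.40620963 -0.03647996] [ 0.50858718 -0.02917143] 0.10263808313194003 4.083308584984183
hole 0.022 [ 0.46246945 -0.10371604]
hole 0.028 [ 0.4622428  -0.10269221]
hole 0.033 [ 0.46205392 -0.10183903]
tab [ 0.44292995 -0.0605401 ] [ 0.47631907 -0.05815696] 0.03347405347582706 4.082540546175737
guide+y [ 0.42985962 -0.07058975] [ 0.48936212 -0.06634307]
guide-y [ 0.44009521 -0.13526551] [ 0.48845982 -0.13181549]
clips [ 0.46215683 -0.1017177 ] [0.04833626 0.00367171]
rail dirs 93.09729755109474 93.58190145348544
[ 0.45689649 -0.13443496  0.20738976] [1.79996427e+02 9.46758262e-04 9.40720225e+01]
[array([260.21294898, 237.60655686])]
```

```bash
python3 - <<'E'
from h import *
p=get_image("wrist");T=np.linalg.inv(p["tool_from_camera"])
for v in([.028,-.025,.033],[.028,.025,.033],[.028,.0225,.041],[.019,-.019,-.008],[.019,.019,-.008]):
    c=T@np.array(v+[1]);q=p["mtx"]@c[:3];print(v,(q[:2]/q[2]+.5)*1.5625)
# edge rows at centre column of plate
g=cv2.cvtColor(p["image"],cv2.COLOR_RGB2GRAY);print(g[185:275,255:265].mean(1).round().astype(int).tolist())
print(g[205,205:315].tolist())
E
```

```text
[0.028, -0.025, 0.033] [334.46467613 308.3586622 ]
[0.028, 0.025, 0.033] [480.30049045 308.38002114]
[0.028, 0.0225, 0.041] [470.05747004 300.79513394]
[0.019, -0.019, -0.008] [336.03533546 392.54085342]
[0.019, 0.019, -0.008] [478.73173707 392.558034  ]
[54, 51, 51, 50, 50, 50, 50, 50, 50, 52, 61, 73, 82, 91, 108, 133, 150, 156, 157, 157, 157, 157, 156, 156, 157, 156, 156, 156, 150, 134, 107, 80, 59, 50, 46, 45, 44, 44, 44, 44, 44, 44, 43, 43, 44, 44, 43, 43, 43, 43, 43, 43, 43, 43, 43, 43, 42, 43, 43, 43, 42, 42, 42, 42, 44, 49, 55, 60, 63, 64, 63, 63, 60, 54, 46, 41, 41, 42, 44, 45, 44, 45, 44, 40, 35, 33, 33, 32, 33, 33]
[116, 115, 112, 105, 91, 69, 51, 49, 68, 103, 134, 148, 148, 140, 131, 128, 130, 136, 144, 152, 156, 157, 156, 157, 156, 157, 157, 157, 156, 157, 157, 157, 156, 156, 157, 156, 157, 156, 157, 156, 156, 156, 156, 156, 156, 156, 156, 156, 156, 156, 156, 156, 157, 157, 156, 157, 157, 157, 157, 158, 157, 157, 157, 157, 157, 157, 157, 157, 157, 157, 158, 158, 157, 158, 158, 158, 158, 158, 158, 158, 158, 157, 158, 158, 158, 158, 158, 158, 158, 158, 158, 157, 151, 138, 119, 115, 127, 139, 147, 152, 151, 135, 105, 71, 51, 47, 47, 49, 48, 49]
```

```bash
python3 - <<'E'
from h import *
plan(.4622,-.1017,.107,94.05)
E
```

```text
shift [1.083 0.255 3.346] turn [ 0.  0. -0.] at [ 0.4569 -0.1347  0.2074] [180.     0.    94.05]
```

```bash
python3 -m jog '[[[0.8,0.2,0,0,0,0,0],[1.08,0.25,0.4,0,0,0,0],[1.08,0.25,1.6,0,0,0,0],[1.08,0.25,2.6,0,0,0,0],[1.08,0.25,3.2,0,0,0,0],[1.08,0.25,3.35,0,0,0,0],[1.08,0.25,3.35,0,0,0,0],[1.08,0.25,3.35,0,0,0,0]]]'
python3 - <<'E'
from h import *
p=wrist();plan(.4622,-.1017,.107,94.05);save(p,"w5.png");print(get_state()["ft_force"])
cv2.imwrite("pics/w5b.png",cv2.resize(p["image"][90:240,160:360,::-1],(800,600),interpolation=cv2.INTER_CUBIC))
E
```

```text
t: 7.95
tool_pos: [0.4626, -0.1023, 0.1077]
ee_rot: [179.9, 0.0, 94.0]
ft_force: [0.9, -0.8, -2.5]
opening: 0.437
finger_force: 60.6
shift [ 0.024 -0.017  0.035] turn [ 0.02   0.012 -0.003] at [ 0.4628 -0.1024  0.1081] [1.7988e+02 7.0000e-02 9.4030e+01]
[-0.28463745 -0.21056185 -2.45158337]
```

View pics/w5b.png

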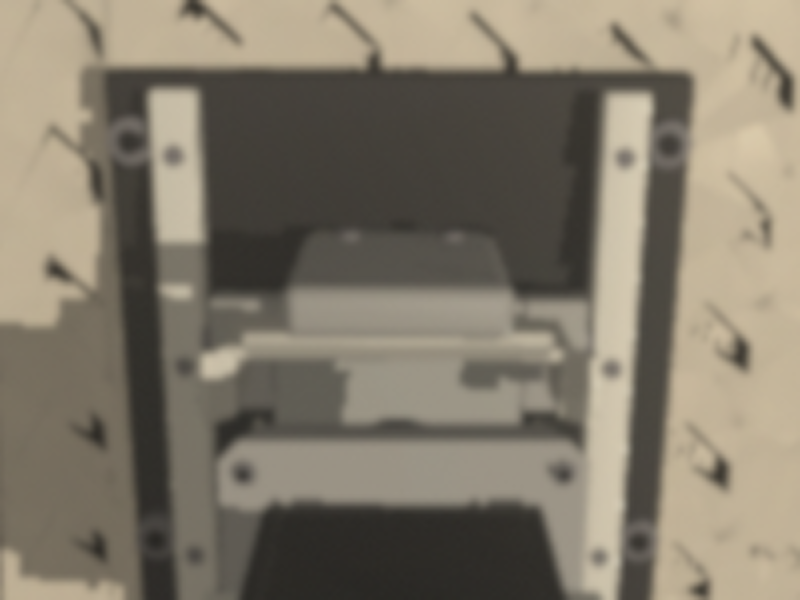

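```bash
python3 - <<'E'
from h import *
p=wrist();s=get_state()
f=lambda u,v,z:at_z(p,(160+u/4-.375,90+v/4-.375),z)
y=np.array([-.07,.9976,0]);l,r=f(290,287,.056),f(512,287,.056);l2,r2=f(288,335,.056),f(514,335,.056);c=(l+r)/2;print("tab",l,r,"w",np.linalg.norm(l-r),"thick",np.linalg.norm((l2+r2-l-r)/2),"seat",c-.044*y)
b=(f(105,72,.008)+f(692,72,.008))/2;print("base edge mid",b,"ctr",b-.1*y, "seat-x line",b-.0715*y)
zb=s["tool_pos"][2]-.041
l,r=f(218,440,zb+.008),f(585,440,zb+.008);print("plate",l,r,np.linalg.norm(l-r),"ctr",(l+r)/2-.028*y)
print(s["tool_pos"],s["ee_rot"])
E
```

```text
tab [ 0.44361797 -0.06068786  0.056     ] [ 0.47570552 -0.05843671  0.056     ] w 0.03216641824807897 thick 0.007204610045229198 seat [ 0.46274175 -0.10345669  0.056     ]
base edge mid [ 0.45738384 -0.03238072  0.008     ] ctr [ 0.46438384 -0.13214072  0.008     ] seat-x line [ 0.46238884 -0.10370912  0.008     ]
plate [ 0.43629933 -0.07772941  0.07516297] [ 0.48544272 -0.07429653  0.07516297] 0.04926314145519387 ctr [ 0.46283102 -0.10394577  0.07516297]
[ 0.46275749 -0.10234178  0.10816297] [1.79863379e+02 8.11611252e-02 9.40305542e+01]
```

```bash
python3 -m jog '[[[0.02,-0.01,0.15,0,0,0,0],[0.02,-0.01,0.3,0,0,0,0],[0.02,-0.01,0.4,0,0,0,0],[0.02,-0.01,0.5,0,0,0,0],[0.02,-0.01,0.57,0,0,0,0],[0.02,-0.01,0.64,0,0,0,0],[0.02,-0.01,0.7,0,0,0,0],[0.02,-0.01,0.7,0,0,0,0]]]'
```

```text
t: 8.72
tool_pos: [0.4616, -0.1014, 0.0855]
ee_rot: [-180.0, -0.0, 94.0]
ft_force: [-0.0, 0.6, -1.3]
opening: 0.435
finger_force: 60.7
```

```bash
for i in 1; do python3 -m jog '[[[0,0.02,0.03,0,0,0,0],[0,0.02,0.07,0,0,0,0],[0,0.02,0.1,0,0,0,0],[0,0.02,0.1,0,0,0,0]]]'; done
python3 -m jog '[[[0,0,0.03,0,0,0,0],[0,0,0.07,0,0,0,0],[0,0,0.1,0,0,0,0],[0,0,0.1,0,0,0,0]]]'
```

```text
t: 9.05
tool_pos: [0.4623, -0.1013, 0.0827]
ee_rot: [-180.0, -0.0, 94.0]
ft_force: [0.1, 0.1, -2.0]
opening: 0.441
finger_force: 60.7
t: 9.38
tool_pos: [0.4622, -0.1013, 0.0796]
ee_rot: [-180.0, -0.0, 94.0]
ft_force: [0.4, 0.2, -2.0]
opening: 0.434
finger_force: 60.7
```

```bash
python3 -m jog '[[[0,0,0.03,0,0,0,0],[0,0,0.07,0,0,0,0],[0,0,0.1,0,0,0,0],[0,0,0.1,0,0,0,0]]]'
python3 -m jog '[[[0,0,0.03,0,0,0,0],[0,0,0.07,0,0,0,0],[0,0,0.1,0,0,0,0],[0,0,0.1,0,0,0,0]]]'
```

```text
t: 9.72
tool_pos: [0.4622, -0.1013, 0.0766]
ee_rot: [-180.0, -0.0, 94.0]
ft_force: [-0.8, -0.2, -2.7]
opening: 0.434
finger_force: 60.7
t: 10.05
tool_pos: [0.462, -0.1013, 0.0737]
ee_rot: [-179.9, -0.0, 94.0]
ft_force: [-1.6, -0.7, -0.4]
opening: 0.435
finger_force: 61.0
```

```bash
for i in 1 2 3; do python3 -m jog '[[[0,0,0.017,0,0,0,0],[0,0,0.033,0,0,0,0],[0,0,0.033,0,0,0,0]]]'|egrep 'pos|ft'; done
```

```text
tool_pos: [0.462, -0.1012, 0.0727]
ft_force: [-2.6, 0.8, -2.0]
tool_pos: [0.4621, -0.1013, 0.0717]
ft_force: [-3.0, -0.6, -1.4]
tool_pos: [0.4622, -0.1013, 0.0708]
ft_force: [-4.1, 0.0, -0.7]
```

```bash
python3 -m jog '[[[0,-0.015,0,0,0,0,0],[0,-0.03,0,0,0,0,0],[0,-0.03,0,0,0,0,0]]]'|egrep 'pos|ft|rot'; for i in 1 2; do python3 -m jog '[[[0,0,0.017,0,0,0,0],[0,0,0.033,0,0,0,0],[0,0,0.033,0,0,0,0]]]'|egrep 'pos|ft'; done
```

```text
tool_pos: [0.4618, -0.1015, 0.0709]
ee_rot: [179.9, 0.0, 94.0]
ft_force: [-1.5, 0.8, -2.0]
tool_pos: [0.4618, -0.1016, 0.07]
ft_force: [-0.2, 0.7, -1.0]
tool_pos: [0.4617, -0.1016, 0.069]
ft_force: [-0.1, 0.0, 1.3]
```

```bash
for i in 1 2 3; do python3 -m jog '[[[0,0,0.017,0,0,0,0],[0,0,0.033,0,0,0,0],[0,0,0.033,0,0,0,0]]]'|egrep 'pos|ft'; done
```

```text
tool_pos: [0.4618, -0.1016, 0.0682]
ft_force: [-0.4, 0.2, 4.9]
tool_pos: [0.4619, -0.1016, 0.0675]
ft_force: [-1.2, -0.1, 7.3]
tool_pos: [0.4619, -0.1017, 0.0667]
ft_force: [-2.3, -0.4, 10.0]
```

```bash
for i in 1 2 3; do python3 -m jog '[[[0,-0.005,0.01,0,0,0,0],[0,-0.005,0.02,0,0,0,0],[0,-0.005,0.02,0,0,0,0]]]'|egrep 'pos|ft'; done
```

```text
tool_pos: [0.4617, -0.1017, 0.0657]
ft_force: [-1.1, -1.8, 3.9]
tool_pos: [0.4611, -0.1013, 0.064]
ft_force: [3.9, 0.0, -9.2]
tool_pos: [0.4612, -0.1013, 0.0639]
ft_force: [4.2, 1.3, -7.3]
```

```bash
for i in 1 2; do python3 -m jog '[[[0,0.01,0.01,0,0,0,0],[0,0.01,0.01,0,0,0,0]]]'|egrep 'pos|ft'; done
```

```text
tool_pos: [0.4613, -0.1013, 0.0638]
ft_force: [3.4, 1.0, -6.7]
tool_pos: [0.4614, -0.1013, 0.0637]
ft_force: [0.2, 0.5, -1.1]
```

```bash
for i in 1 2; do python3 -m jog '[[[0,0,0.01,0,0,0,0],[0,0,0.01,0,0,0,0]]]'|egrep 'pos|ft'; done
```

```text
tool_pos: [0.4614, -0.1013, 0.0637]
ft_force: [-0.9, 1.7, 3.6]
tool_pos: [0.4614, -0.1013, 0.0636]
ft_force: [-1.9, 3.0, 9.8]
```

Snapped home: the force peaked at 10 N, dropped to negative, and now a hard floor is felt. Ease off, then release.

```bash
python3 -m jog '[[[0,0,-0.01,0,0,0,0],[0,0,-0.02,0,0,0,0],[0,0,-0.02,0,0,0,0]]]'|egrep 'pos|ft'
python3 -m jog '[[[0,0,0,0,0,0,60],[0,0,0,0,0,0,75],[0,0,0,0,0,0,75],[0,0,0,0,0,0,75],[0,0,0,0,0,0,75]]]'
python3 -m jog '[[[0,0,-0.3,0,0,0,75],[0,0,-1,0,0,0,75],[0,0,-2,0,0,0,75],[1,0,-3,0,0,0,75],[2,0,-3.4,0,0,0,75],[2.5,0,-3.4,0,0,0,75],[2.5,0,-3.4,0,0,0,75],[2.5,0,-3.4,0,0,0,75]]]'
python3 - <<'E'
from h import *
p=wrist();save(p,"w6.png");s=get_state();print(s["tool_pos"],s["ft_force"])
c=proj(p,[.462,-.1025,.05]).astype(int);print(c);x,y=max(c[0]-80,0),min(max(c[1]-60,0),264);print(x,y)
cv2.imwrite("pics/w6b.png",cv2.resize(p["image"][y:y+120,x:x+160,::-1],(800,600),interpolation=cv2.INTER_CUBIC))
E
```

```text
tool_pos: [0.4614, -0.1014, 0.0637]
ft_force: [-0.4, 0.8, 4.5]
t: 14.38
tool_pos: [0.4615, -0.1014, 0.0635]
ee_rot: [-180.0, -0.0, 94.0]
ft_force: [-1.1, -0.6, -0.3]
opening: 0.749
finger_force: 0.0
t: 15.05
tool_pos: [0.4562, -0.0263, 0.1661]
ee_rot: [180.0, 0.0, 94.1]
ft_force: [0.6, 0.2, -0.2]
opening: 0.753
finger_force: 0.0
[ 0.45630253 -0.02691882  0.16570606] [-0.87648846 -0.55905244  0.4746482 ]
[260 273]
180 213
```

View pics/w6b.png

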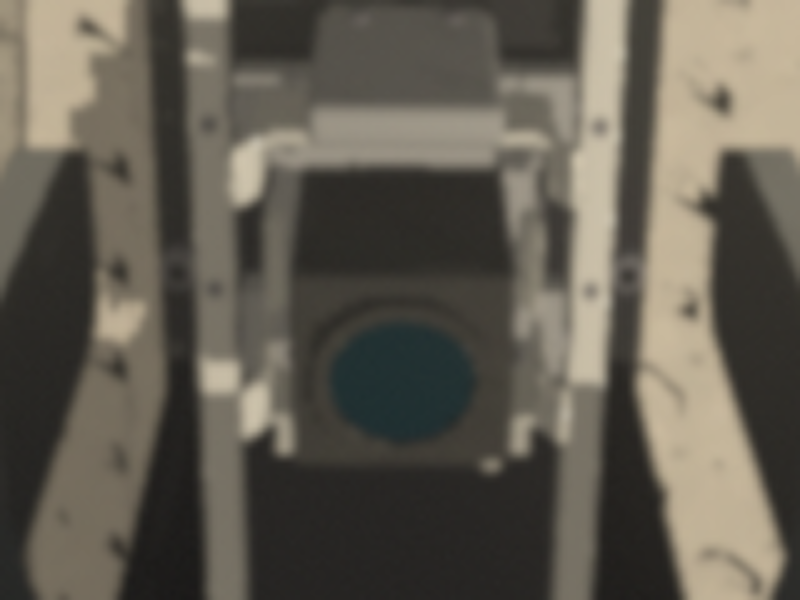

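The cube sits square between the guides, hard against neither side. Next: close the gripper and drop down outside the tab.

```bash
python3 - <<'E'
from h import *
plan(.4572,-.0290,.060,94.0)
E
```

```text
shift [-0.07   0.025  3.524] turn [0.001 0.003 0.011] at [ 0.4563 -0.0269  0.1657] [1.800e+02 2.000e-02 9.406e+01]
```

```bash
python3 -m jog '[[[0,0,0,0,0,0,0],[0,0.02,0.5,0,0,0,0],[0,0.02,1.3,0,0,0,0],[0,0.02,2,0,0,0,0],[0,0.02,2.6,0,0,0,0],[0,0.02,3.2,0,0,0,0],[0,0.02,3.5,0,0,0,0],[0,0.02,3.5,0,0,0,0]]]'
python3 -m jog '[[[-0.15,0,0,0,0,0,0],[-0.3,0,0,0,0,0,0],[-0.45,0,0,0,0,0,0],[-0.5,0,0,0,0,0,0]]]'
```

```text
t: 15.77
tool_pos: [0.4561, -0.0272, 0.0585]
ee_rot: [-179.8, -0.1, 93.9]
ft_force: [-1.0, -0.6, 0.1]
opening: 0.001
finger_force: 0.0
t: 16.1
tool_pos: [0.4584, -0.0426, 0.0611]
ee_rot: [179.9, 0.0, 94.0]
ft_force: [-0.4, -0.3, 0.0]
opening: 0.0
finger_force: 0.0
```

```bash
python3 -m jog '[[[-0.07,0,0,0,0,0,0],[-0.14,0,0,0,0,0,0],[-0.2,0,0,0,0,0,0],[-0.27,0,0,0,0,0,0],[-0.33,0,0,0,0,0,0],[-0.4,0,0,0,0,0,0]]]'|egrep 'pos|ft'
python3 -m jog '[[[-0.1,0,0,0,0,0,0],[-0.2,0,0,0,0,0,0],[-0.3,0,0,0,0,0,0],[-0.4,0,0,0,0,0,0],[-0.5,0,0,0,0,0,0],[-0.6,0,0,0,0,0,0]]]'|egrep 'pos|ft'
```

```text
tool_pos: [0.4588, -0.0534, 0.0606]
ft_force: [0.6, 2.8, 0.9]
tool_pos: [0.46, -0.0718, 0.0605]
ft_force: [-0.7, 2.0, 3.0]
```

```bash
python3 -m jog '[[[-0.1,0,0,0,0,0,0],[-0.2,0,0,0,0,0,0],[-0.3,0,0,0,0,0,0],[-0.4,0,0,0,0,0,0],[-0.5,0,0,0,0,0,0],[-0.6,0,0,0,0,0,0],[-0.7,0,0,0,0,0,0]]]'|egrep 'pos|ft'
python3 -m jog '[[[-0.1,0,0,0,0,0,0],[-0.2,0,0,0,0,0,0],[-0.3,0,0,0,0,0,0],[-0.4,0,0,0,0,0,0],[-0.5,0,0,0,0,0,0]]]'|egrep 'pos|ft'
```

```text
tool_pos: [0.4614, -0.0926, 0.0604]
ft_force: [-2.4, 3.4, 1.2]
tool_pos: [0.4625, -0.1076, 0.0604]
ft_force: [-2.8, 2.5, -0.1]
```

```bash
python3 -m jog '[[[-0.05,0,0,0,0,0,0],[-0.1,0,0,0,0,0,0],[-0.15,0,0,0,0,0,0],[-0.2,0,0,0,0,0,0],[-0.25,0,0,0,0,0,0],[-0.25,0,0,0,0,0,0]]]'|egrep 'pos|ft'
for i in 1 2; do python3 -m jog '[[[-0.03,0,0,0,0,0,0],[-0.06,0,0,0,0,0,0],[-0.06,0,0,0,0,0,0]]]'|egrep 'pos|ft';done
```

```text
tool_pos: [0.4633, -0.1152, 0.0605]
ft_force: [-0.8, 2.2, -0.1]
tool_pos: [0.4634, -0.1168, 0.0605]
ft_force: [-0.3, 1.4, -0.8]
tool_pos: [0.4635, -0.1186, 0.0605]
ft_force: [-0.4, 1.5, -0.7]
```

```bash

for i in 1 2 3 4; do python3 -m jog '[[[-0.02,0,0,0,0,0,0],[-0.04,0,0,0,0,0,0],[-0.04,0,0,0,0,0,0]]]'|egrep 'pos|ft';done
```

```text
tool_pos: [0.4636, -0.1198, 0.0605]
ft_force: [-0.4, 1.9, -0.8]
tool_pos: [0.4636, -0.121, 0.0605]
ft_force: [0.4, 1.6, -0.4]
tool_pos: [0.4636, -0.1216, 0.0605]
ft_force: [0.2, 6.2, 1.3]
tool_pos: [0.4636, -0.1217, 0.0606]
ft_force: [2.2, 12.6, 3.1]
```

Hard stop reached where expected. Back off, rise and check.

```bash
python3 -m jog '[[[0.1,0,0,0,0,0,0],[0.6,0,0,0,0,0,0],[1.3,0,0,0,0,0,0],[1.6,0,-1,0,0,0,0],[1.6,0,-2.2,0,0,0,0],[1.6,0,-3.4,0,0,0,0],[1.6,0,-3.6,0,0,0,0],[1.6,0,-3.6,0,0,0,0]]]'
python3 - <<'E'
from h import *
p=wrist();p=wrist();save(p,"w7.png")
c=proj(p,[.462,-.13,.05]).astype(int);x,y=max(c[0]-100,0),min(max(c[1]-90,0),234);print(x,y,c)
cv2.imwrite("pics/w7b.png",cv2.resize(p["image"][y:y+150,x:x+200,::-1],(800,600),interpolation=cv2.INTER_CUBIC))
E
```

```text
t: 20.77
tool_pos: [0.4614, -0.076, 0.1708]
ee_rot: [179.7, 0.2, 94.0]
ft_force: [-0.4, 0.4, -0.1]
opening: -0.005
finger_force: 0.0
157 160 [257 250]
```

View pics/w7b.png

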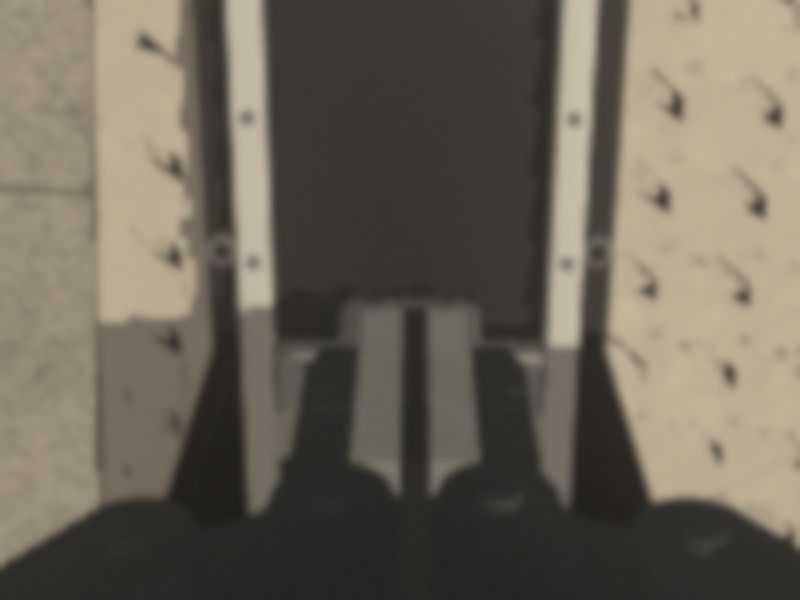

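The picture shows the tab, near (410,305), against the mouth and the gripper clear of it. The stop matches the expected end of travel within 1 mm, so I'm handing in.

```bash
python3 -c "
from bench import *
print(hand_in())"
```

```text
the job is handed in; nothing more can be done
None
```

The job is handed in: the filter cube snapped home with its window facing the closed end, the slider went in to its hard stop, the gripper let go, and the objective, oil bottle and canister were left alone; I got no verdict back.

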